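Free a seized sensor probe from its sampling block and hang it on the drip rack

TASK

The steel probe with the red wing grip has seized in the seal of the aluminium sampling block. Free it by twisting the grip back and forth while pulling gently upward - a straight pull would only lift the loose block off its dock, which must not happen - and then hang the probe by its round flange in the fork of the white drip rack, upright and let go. Leave the other things on the bench where they stand.

Things in the scene. Friction and masses are not known exactly. Their poses are not given: they have to be found in the camera images.
- probe_wing (a point): Centre of the red wing grip of the loose steel probe (0.25 kg, 132 mm long). The wing is an upright plate 42 mm wide (own x), 14 mm thick (own y: grip across this), 46 mm tall (z, the probe's axis, up). Right under it, 23 to 29 mm below this point, is a round flange of 44 mm diameter. At the start the probe stands upright in the block, its own x within 0.7 rad of world x, flange 10 mm above the block's top
- probe_flange (a point): Centre of the underside of the probe's flange, on the probe's axis, 29 mm below the wing's centre; the probe hangs on this face. Below it is the shaft: 18 mm diameter for 37 mm, then 13 mm diameter for 43 mm down to the foot
- probe_foot (a point): Centre of the probe's lower end, 109 mm below the wing's centre; at the start on the floor of the bore. 75 mm of rise clears the block
- seal (a point): Dried-on seal in the bore, 12 mm below its mouth, hidden inside. It grips the 18 mm shaft by dry friction, 24 to 36 N in all (varies). Friction opposes the direction of sliding: while the shaft is being turned (0.2 to 0.35 N m) little force draws it up some mm, a sixth to a third of the shaft surface's travel; when turning stops it sticks again. After 15 to 21 mm of rise the probe is free
- port (a point): Centre of the mouth of the bore in the top of the sampling block (aluminium, 92 x 92 mm, 80 mm tall, top 92 mm above the bench); a black gland ring of 39 mm diameter, 4 mm high, surrounds it. The bore is a 22 mm square, 70 mm deep. z up. Four guide pins of 10 mm diameter show near the block's corners, 12 mm above its top
- block (a joint): How far (m) the block is lifted off its dock: 0 seated, 0.03 at most. The block cannot tilt or turn, but only its own weight of about 1.8 kg (16 to 20 N) holds it down; it must never be lifted more than 0.012
- dock: The block's fixed steel base plate, 130 x 130 x 12 mm, origin at the centre of its underside on the bore's axis; a brass hose port stands out of the block on its -x side
- rack_slot (a point): Centre of the fork of the fixed white drip rack, at the top face of its two prongs, 110 mm above the bench. Slot 28 mm wide (own y), along own x, open at -x 36 mm from here, closed 31 mm from here at +x. Prongs 30 mm wide, 10 mm thick, nothing above; open below down to a blue dish 96 mm under the prongs' top. The flange rests on both prongs; bring the shaft in from the open end or above
- amber_centre (a point): Bystander: amber reagent bottle with black cap, 68 mm diameter, 142 mm tall; point half-way up
- buffer_centre (a point): Bystander: white plastic bottle, 62 mm diameter, 120 mm tall; point half-way up
- kita_centre (a point): Bystander: small white bottle with blue cap, 31 mm diameter, 78 mm tall; point half-way up
- kitb_centre (a point): Bystander: small white bottle with blue cap, 28 mm diameter, 70 mm tall; point half-way up
- film_centre (a point): Bystander: white film roll standing on end, 54 mm diameter, 52 mm tall; point half-way up
- timer_centre (a point): Bystander: flat white lab timer, 61 x 65 x 18 mm; point at its centre

How it is judged (in metres and radians):
On the way:
1. the probe is drawn clear of the block, its foot above the block's top, the block still seated (z of probe_foot in the frame of port above 0.003 m and value of joint block below 0.003 m), for 0.1 s.
At the end, for the whole second after the job is handed in: The probe hangs at rest in the rack's fork: its flange's underside within 4 mm of the prongs' top and its axis within 28 mm of the slot's centre point, upright within 0.12 rad, slower than 0.03 m/s; the block seated on its dock (lifted less than 3 mm) (horizontal distance between probe_flange and rack_slot below 0.028 m and z of probe_flange in the frame of rack_slot between -0.004 and 0.004 m and angle between probe_wing's own z axis and vertical below 0.12 rad and linear speed of probe below 0.03 m/s and value of joint block below 0.003 m); the robot touches nothing.
It fails at once if the block is lifted more than 12 mm off its dock (value of joint block above 0.012 m).
It fails at once if a bystander (bottle, film roll or timer) is moved more than 30 mm (distance of any of amber_centre, buffer_centre, kita_centre, kitb_centre, film_centre, timer_centre from where it was at the start of the episode above 0.03 m).
It also fails if it takes over 72 s, if anything falls off the work surface, if the arm or the gripper's body presses on something with over 40 N, if the wrist force passes 120 N, or if a joint passes its speed limit or range.

ROBOT

A 6-joint arm with a two-finger parallel gripper is mounted at the origin on a cart in front of the work surface, level with it; the furniture and walls round the work are solid. World frame = base frame: x ahead of the robot, y to its left, z up, the work surface at z = 0. Lengths are in mm, angles in rad, forces in N, time in s.
With the tool pointing down it reaches from about 350 to 975 mm from the base axis. Payload 7.1 kg.
Tool frame: the origin (TCP) lies midway between the tips of the shut fingers; the grasp point (between the pads) lies pinch_z behind it (pinch_z is the distance from the TCP to the grasp point, in mm); z points along the fingers, y is the line along which they close (so a half turn about z gives the same grasp; the last joint's range is limited). The gripper opens to 88 mm and grips with 3 to 60 N. Pads are 20 mm wide; open, the fingers measure 115 mm over their backs; the gripper's body (75 mm by 178 mm) begins 61 mm behind the grasp point.
Start: joints at [1.304, 0.423, 1.63, -0, 1.089, -0.019], TCP at [153.263, 605.9, 222.675] pointing down, gripper open.
Joint ranges: [-3, 3], [-0.9, 2.11], [0.09, 2.58], [-1.31, 4.45], [0.11, 2.69], [-2.54, 2.54]. Speed limits (rad/s): [2.39, 2.39, 3.01, 3.14, 3.14, 3.14].

INTERFACE

Orientations are given as a rotation vector (axis times angle).
In Python, from workcell import get_obs, get_image, close_job, pinch_z gives the robot as it stands.
- The arm moves only by the tool jog_arm, never from a script. Its argument "commands" is a list of rows, each a list of 3 entries, a list of its own where there are three numbers: the gripper command: -1 is shut, 1 is fully open, values between are in proportion, then the shift along the tool's x, y, z as a fraction of full scale, then the turn, a rotation vector about the tool's x, y, z as a fraction of full scale. In form: [[gripper, [tx, ty, tz], [rx, ry, rz]], ...]. A call has 1 to 10 rows; each row shifts and turns the commanded pose from where the row before left it, along the tool's axes as they then stand; what a row does not reach is not made up. Full scale, the value 1, is 0.1 m for a shift and 45 degrees for a turn. A row lasts 1/10 s, in which the tool goes at most 50 mm and 8.59 degrees, less where a joint would pass 70% of its speed; a pose out of reach is approached as far as the arm can. A call with a number of a shift or a turn outside -1 to 1 is refused whole. A call with a gripper value outside its range is refused whole. The fingers move at their own pace and stop on an object; the grip force is fixed at half the most. Time passes only in rows, so rows that do not move let the fingers close. It gives the time, the measured TCP pose, the force, the opening and the grip force at its end, in the units of the state.
- get_obs(): the state, without advancing time (a new reading comes with each control period).
- get_image(name): name is "scene" or "side" or "wrist"; returns a dict with "image" (384x512x3 uint8, blue, green, red), "z_map" (384x512 float32, mm along the optical axis (not along the pixel's ray), 0 where there is no reading), "intrinsics" (3x3 intrinsics, pixels), "eye" and "orientation" of the camera in the world; the wrist camera has in their place "mount" (4x4, takes a point from camera to tool coordinates, whose origin is the TCP and whose axes are the flange's). Camera axes: x right, y down, z forward; pixel columns grow to the right and rows downward; lengths in mm; the calibration is good to about 2 mm. The wrist camera is an equidistant fisheye: a pixel r from the principal point sees the ray r / f radians off the axis. A picture is of the moment at which its call begins: read the wrist's pose just before it.
- close_job(): hands the job in; it is judged then, once.
The state is a dict: "t": time; "qpos": joint angles; "qvel": joint speeds; "joint_torque": joint torques, N m; "ee_pos": TCP position; "orientation": TCP orientation; "ft_force": force on the tool from outside, world axes, zero at the start; "moment": the same for the moment, N m; "width": finger opening in mm; "grasp_force": force on a finger pad.
Only numpy, scipy, OpenCV 4.12 (cv2) and the standard library are available. Lean on these libraries where they do the work, as an engineer would, in place of code of your own. Each camera call takes 0.05 s, during which the arm holds its last target. There are 200 camera calls.

## Working session

There is one attempt and no reset: what is moved stays moved. The work goes in short steps, Python scripts to look and compute and a tool call to move; the robot and the scene stay as the last step left them, time stands still between calls to the robot, and variables do not carry over. Pictures are saved under pics/ and viewed, at most 10 in all, crops included, and the job is handed in when it is done.

Besides the shell and the picture viewer there is one more tool, called after "Emit:" by a JSON object that holds its "op" and its "data", one argument or row to a line. jog_arm: Moves the arm, as the interface text tells. Its arguments: {"type":"object","properties":{"commands":{"type":"array","items":{"type":"array"}}},"required":["commands"]}

```bash
mkdir -p pics; ls; cat > h.py <<'E'
import numpy as np,cv2
from scipy.spatial.transform import Rotation as R
from workcell import get_obs,get_image,close_job,pinch_z
def cloud(name):
    d=get_image(name);K=np.array(d["intrinsics"]);z=d["z_map"]
    v,u=np.mgrid[:384,:512]
    P=np.stack([(u-K[0,2])/K[0,0]*z,(v-K[1,2])/K[1,1]*z,z],-1)
    o=np.array(d["orientation"]); M=o if o.shape==(3,3) else R.from_rotvec(o).as_matrix()
    W=P@M.T+np.array(d["eye"]); W[z==0]=np.nan
    return d["image"],W
E
python3 - <<'E'
from h import *
print(pinch_z,get_obs())
for n in("scene","side"):
    im,W=cloud(n);np.save(n+".npy",W);cv2.imwrite(f"pics/{n}.png",im)
    d=get_image(n);print(n,d["eye"],d["orientation"])
a=[cv2.imread(f"pics/{n}.png") for n in("scene","side")]
cv2.imwrite("pics/both.png",cv2.resize(np.vstack(a),(400,600)))
E
```

```text
pics
18.700000000000003 {'t': 0.0, 'qpos': array([ 1.30401285e+00,  4.23817434e-01,  1.63067434e+00,  1.53572743e-05,
        1.08860231e+00, -1.90041229e-02]), 'qvel': array([-0.00019731, -0.00083093,  0.00074524,  0.00123889,  0.00199051,
        0.00039388]), 'joint_torque': array([ 1.36052728e-03, -5.44628870e+01, -2.73668325e+01,  6.43243175e-02,
        2.26618443e-02, -1.35400451e-04]), 'ee_pos': array([153.11114407, 605.3894997 , 221.9224672 ]), 'orientation': array([-3.88198940e-01, -3.11728609e+00,  2.33119080e-03]), 'ft_force': array([-0.20211779, -0.24500008, -0.62826906]), 'moment': array([ 0.04991102,  0.00370621, -0.0017302 ]), 'grasp_force': 0.0, 'width': 87.96636352715025}
scene [ -54.71424265 -722.59755134 1025.50401971] [-2.22160328  0.84912005 -0.33814265]
side [ 563.00413144 1027.65088647  918.45461002] [ 0.02672137  2.81333953 -1.39043464]
```

View pics/scene.png

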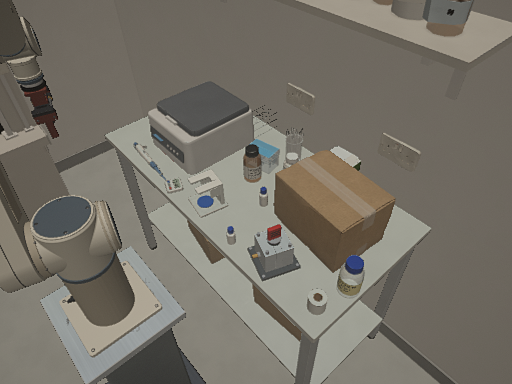

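View pics/side.png

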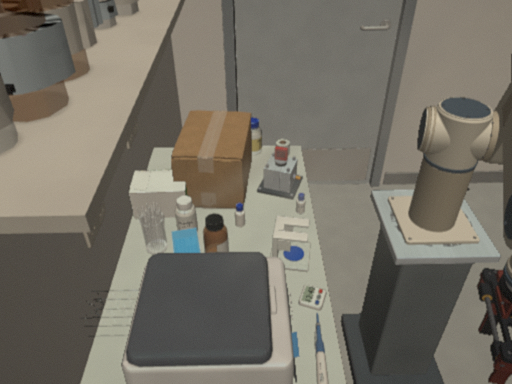

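The scene view has the red wing at about (274,232) over the block at (273,250), with the box close behind it. The rack is at (207,185) over the blue dish at (205,202). Kit bottles stand at (231,235) and (264,197). In the side view the wing is at (282,150) and the rack at (291,235).

```bash
python3 - <<'E'
from h import *
Ps=[];rk=[]
for n in("scene","side"):
    W=np.load(n+".npy");im=cv2.imread(f"pics/{n}.png").astype(int)
    red=(im[...,2]>110)&(im[...,1]<70)&(im[...,0]<80)&(W[...,2]>80)&(W[...,2]<250)&(W[...,0]>300)
    p=W[red];print(n,len(p),np.nanmedian(p,0),np.nanmin(p,0),np.nanmax(p,0))
    t=p[p[:,2]>p[:,2].max()-6];print(" top",len(t),t.mean(0),cv2.minAreaRect(t[:,:2].astype(np.float32)))
    c=np.nanmedian(p,0)
    b=W[(abs(W[...,2]-92)<5)&(np.hypot(W[...,0]-c[0],W[...,1]-c[1])<75)];print(" blk",len(b),cv2.minAreaRect(b[:,:2].astype(np.float32)))
    roi=np.zeros(W.shape[:2],bool)
    if n=="scene":roi[160:220,180:235]=1
    else:roi[205:275,265:320]=1
    r=W[roi&(abs(W[...,2]-110)<6)];print(" rack",len(r),r.min(0),r.max(0),cv2.minAreaRect(r[:,:2].astype(np.float32)))
    q=W[roi&(W[...,2]>118)];print(" above",len(q),q.min(0) if len(q) else 0,q.max(0) if len(q) else 0)
    d=W[roi&(im[...,0]>120)&(im[...,2]<90)];print(" dish",len(d),np.nanmedian(d,0))
    Ps.append(W.reshape(-1,3)); 
A=np.vstack(Ps)
# top-down height map 1.5mm/px: x 330..730? 
x0,x1,y0,y1=300,800,-350,450;s=1
H=np.zeros((int((x1-x0)*s),int((y1-y0)*s)),np.float32)
k=~np.isnan(A[:,0])&(A[:,0]>x0)&(A[:,0]<x1)&(A[:,1]>y0)&(A[:,1]<y1)&(A[:,2]>-20)&(A[:,2]<400)
for x,y,z in A[k]:
    i,j=int((x1-x)*s),int((y1-y)*s)
    if i<H.shape[0] and j<H.shape[1]: H[max(0,i-1):i+2,max(0,j-1):j+2]=np.maximum(H[max(0,i-1):i+2,max(0,j-1):j+2],z)
cv2.imwrite("pics/top.png",cv2.applyColorMap(np.uint8(np.clip(H,0,250)),cv2.COLORMAP_JET))
E
```

```text
scene 47 [ 455.97997934 -196.21857995  153.45970818] [ 436.80268827 -205.19804687  109.47998667] [ 475.42895482 -184.75822448  156.48213229]
 top 43 [ 456.19299623 -195.57814726  153.51660245] ((456.25946044921875, -195.0167236328125), (13.771241188049316, 38.353912353515625), 72.08634948730469)
 blk 524 ((457.4770202636719, -194.82757568359375), (95.8045883178711, 93.65144348144531), 69.40050506591797)
 rack 401 [398.86842278  88.83847377 104.18473017] [500.73214904 191.43702283 115.29605014] ((449.6312561035156, 141.39227294921875), (95.78204345703125, 93.5431137084961), 80.94298553466797)
 above 0 0 0
 dish 140 [439.11049712 144.71442339  13.80693424]
side 4 [ 446.09691211 -180.6743812   118.91155997] [ 444.64923541 -188.21832322  116.66254321] [ 447.98558076 -177.81810412  120.97452452]
 top 4 [ 446.2071601  -181.84629744  118.86504692] ((446.17523193359375, -183.02294921875), (10.233802795410156, 3.2206459045410156), 86.53587341308594)
 blk 320 ((459.4671630859375, -190.4422149658203), (96.41520690917969, 92.49594116210938), 70.36625671386719)
 rack 645 [398.96798762  96.0077043  104.07321989] [505.44279646 198.14742094 114.53904455] ((452.6439208984375, 147.03411865234375), (93.96424102783203, 93.00535583496094), 79.57504272460938)
 above 332 [485.04500291 299.08222786 150.16414567] [532.34848384 376.82682813 186.56726173]
 dish 205 [439.28892243 149.21753714  14.30886915]
```

View pics/top.png

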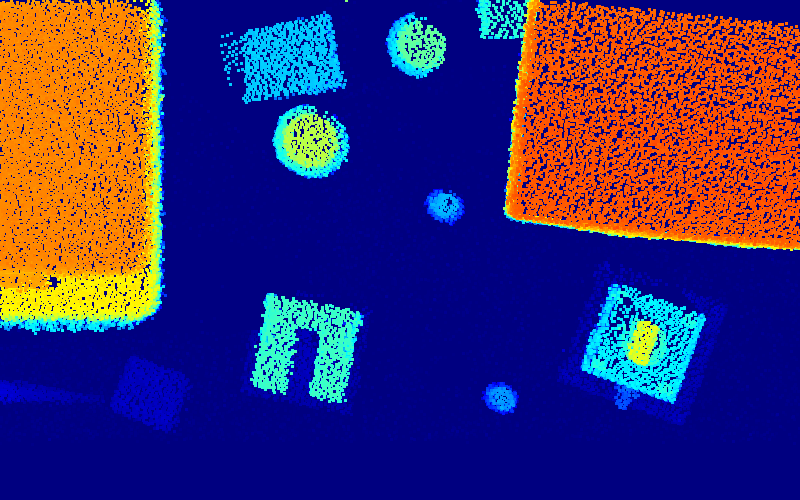

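```bash
cat >> h.py <<'E'
def step(target,yaw):
    """shift in present tool axes (mm), turn about tool z (deg) to reach target with tool x at world yaw (tool down)"""
    o=get_obs();M=R.from_rotvec(o["orientation"]).as_matrix()
    ty=np.arctan2(M[1,0],M[0,0]); d=-(yaw-ty); d=(d+np.pi/2)%np.pi-np.pi/2
    T=np.c_[[np.cos(ty-d),np.sin(ty-d),0],[np.sin(ty-d),-np.cos(ty-d),0],[0,0,-1]]
    print("pos",o["ee_pos"].round(1),"toolx yaw",np.degrees(ty).round(1),"tilt",np.degrees(np.arccos(-M[2,2])).round(2),"q",o["qpos"].round(2),"F",o["ft_force"].round(1),"Mz",o["moment"].round(2),"w",o["width"].round(1))
    w=np.array(target)-o["ee_pos"]
    print("world d",w.round(1),"tool shift now",(M.T@w).round(1),"tool shift after turn",(T.T@w).round(1),"turn deg",np.degrees(d).round(1))
E
python3 - <<'E'
from h import *
step([456,-194,270],np.radians(-19))
E
```

```text
Traceback (most recent call last):
  File "h.py", line 16, in step
    print("pos",o["ee_pos"].round(1),"toolx yaw",np.degrees(ty).round(1),"tilt",np.degrees(np.arccos(-M[2,2])).round(2),"q",o["qpos"].round(2),"F",o["ft_force"].round(1),"Mz",o["moment"].round(2),"w",o["width"].round(1))
                                                                                                                                                                                                        ^^^^^^^^^^^^^^^^
AttributeError: 'float' object has no attribute 'round'
```

```bash
sed -i 's/o\["width"\].round(1)/round(o["width"],1)/' h.py
python3 - <<'E'
from h import *
step([456,-194,270],np.radians(-19))
E
```

```text
pos [153.2 605.6 222.2] toolx yaw 165.8 tilt 0.05 q [ 1.3   0.42  1.63 -0.    1.09 -0.02] F [-0.4 -0.3 -0.6] Mz [ 0.04  0.05 -0.01] w 87.8
world d [ 302.8 -799.6   47.8] tool shift now [-489.7 -700.9  -47.1] tool shift after turn [-546.6 -657.4  -47.8] turn deg 4.8
```

Emit:
{"op": "jog_arm", "data": {
  "commands": [
    [1, [-0.36, -0.29, -0.07], [0, 0, 0.107]],
    [1, [-0.36, -0.29, -0.07], [0, 0, 0]],
    [1, [-0.36, -0.29, -0.07], [0, 0, 0]],
    [1, [-0.36, -0.29, -0.07], [0, 0, 0]],
    [1, [-0.36, -0.29, -0.07], [0, 0, 0]],
    [1, [-0.36, -0.29, -0.07], [0, 0, 0]],
    [1, [-0.36, -0.29, -0.07], [0, 0, 0]],
    [1, [-0.24, -0.38, 0], [0, 0, 0]],
    [1, [-0.24, -0.38, 0], [0, 0, 0]],
    [1, [-0.24, -0.38, 0], [0, 0, 0]]
  ]
}}

```text
t: 1.2
ee_pos: [359.6, 201.1, 271.8]
orientation: [0.518, 3.098, 0.0]
ft_force: [1.4, -0.3, -0.3]
width: 87.4
grasp_force: 0.0
```

Emit:
{"op": "jog_arm", "data": {
  "commands": [
    [1, [-0.24, -0.38, 0], [0, 0, 0]],
    [1, [-0.24, -0.38, 0], [0, 0, 0]],
    [1, [-0.24, -0.38, 0], [0, 0, 0]],
    [1, [-0.24, -0.38, 0], [0, 0, 0]],
    [1, [-0.24, -0.38, 0], [0, 0, 0]],
    [1, [-0.24, -0.38, 0], [0, 0, 0]],
    [1, [-0.24, -0.38, 0], [0, 0, 0]],
    [1, [-0.2, -0.3, 0], [0, 0, 0]],
    [1, [0, 0, 0], [0, 0, 0]],
    [1, [0, 0, 0], [0, 0, 0]]
  ]
}}

```text
t: 2.2
ee_pos: [440.5, -138.6, 271.4]
orientation: [-0.522, -3.097, -0.001]
ft_force: [0.1, 0.5, 0.7]
width: 87.8
grasp_force: 0.0
```

```bash
python3 - <<'E'
from h import *
o=get_obs();step([456,-194,270],np.radians(-19))
d=get_image("wrist");cv2.imwrite("pics/w1.png",d["image"]);np.save("w1z.npy",d["z_map"])
print(d["mount"],d["intrinsics"])
E
```

```text
pos [ 440.5 -138.6  271.4] toolx yaw 160.9 tilt 0.06 q [-0.33  0.12  1.93  0.    1.1  -1.57] F [0.1 0.5 0.7] Mz [-0.03  0.03  0.01] w 87.8
world d [ 15.5 -55.4  -1.4] tool shift now [-32.8 -47.2   1.3] tool shift after turn [-32.7 -47.3   1.4] turn deg -0.1
[[ 9.32944301e-04 -9.70551160e-01 -2.40893288e-01  6.58792806e+01]
 [ 9.99999483e-01  1.00284313e-03 -1.67571044e-04  5.94779202e-01]
 [ 4.04214449e-04 -2.40893007e-01  9.70551594e-01 -1.62437246e+02]
 [ 0.00000000e+00  0.00000000e+00  0.00000000e+00  1.00000000e+00]] [[297.31863964   0.         252.74524569]
 [  0.         297.31863964 191.36294422]
 [  0.           0.           1.        ]]
```

View pics/w1.png

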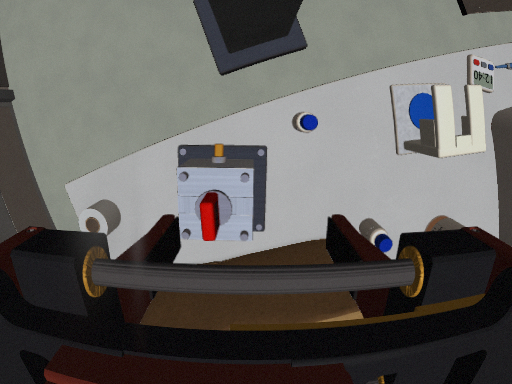

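The wrist view shows the wing at about (209,215) with its plate edge running nearly along the image's vertical, the block around it at (215,203), and the rack at (440,130). I'll localise the wing from the wrist depth.

```bash
cat >> h.py <<'E'
def wcloud():
    o=get_obs();d=get_image("wrist");K=d["intrinsics"];z=d["z_map"].astype(float)
    v,u=np.mgrid[:384,:512];a=(u-K[0,2])/K[0,0];b=(v-K[1,2])/K[1,1];r=np.hypot(a,b)+1e-9
    k=np.tan(r)/r*z
    P=np.stack([a*k,b*k,z,np.ones_like(z)],-1)@np.array(d["mount"]).T
    W=P[...,:3]@R.from_rotvec(o["orientation"]).as_matrix().T+o["ee_pos"];W[(z==0)|(r>1.4)]=np.nan
    return d["image"],W
E
python3 - <<'E'
from h import *
im,W=wcloud();i=im.astype(int)
red=np.zeros(im.shape[:2],bool);red[180:250,190:230]=1
red&=(i[...,2]>110)&(i[...,1]<70)&(i[...,0]<70)
p=W[red];t=p[p[:,2]>146];print(len(p),len(t),np.percentile(p[:,2],[1,50,99]),cv2.minAreaRect(t[:,:2].astype(np.float32)))
c=t.mean(0);g=abs(W[...,2]-92)<5
b=W[g&(np.hypot(W[...,0]-458,W[...,1]+193)<75)];print(" blk",cv2.minAreaRect(b[:,:2].astype(np.float32)))
g=(abs(W[...,2]-110)<6)&(np.hypot(W[...,0]-450,W[...,1]-144)<75)
b=W[g];print(" rack",len(b),cv2.minAreaRect(b[:,:2].astype(np.float32)))
np.save("wr.npy",b)
E
```

```text
483 482 [nan nan nan] ((458.7071838378906, -193.16957092285156), (13.581619262695312, 40.07808303833008), 72.60564422607422)
 blk ((458.7065124511719, -193.31948852539062), (91.69432067871094, 92.6910629272461), 69.71160125732422)
 rack 2819 ((452.620361328125, 144.17372131347656), (90.29422760009766, 93.17835998535156), 79.62883758544922)
```

```bash
python3 - <<'E'
from h import *
step([458.7,-193.2,113],np.radians(-17.6))
E
```

```text
pos [ 440.3 -137.4  271.4] toolx yaw 161.0 tilt 0.05 q [-0.33  0.12  1.93  0.    1.1  -1.57] F [ 0.1 -0.5 -0. ] Mz [ 0.06  0.02 -0.05] w 87.8
world d [  18.4  -55.8 -158.4] tool shift now [-35.7 -46.8 158.4] tool shift after turn [-34.4 -47.6 158.4] turn deg -1.4
```

Emit:
{"op": "jog_arm", "data": {
  "commands": [
    [1, [0, 0, 0], [0, 0, -0.031]],
    [1, [-0.115, -0.157, 0], [0, 0, 0]],
    [1, [-0.115, -0.157, 0], [0, 0, 0]],
    [1, [-0.115, -0.157, 0], [0, 0, 0]],
    [1, [0, 0, 0.3], [0, 0, 0]],
    [1, [0, 0, 0.3], [0, 0, 0]],
    [1, [0, 0, 0.3], [0, 0, 0]],
    [1, [0, 0, 0.2], [0, 0, 0]],
    [1, [0, 0, 0], [0, 0, 0]],
    [1, [0, 0, 0], [0, 0, 0]]
  ]
}}

```text
t: 3.3
ee_pos: [459.7, -193.4, 161.9]
orientation: [-0.48, -3.104, -0.0]
ft_force: [-0.0, 0.2, 0.7]
width: 87.9
grasp_force: 0.0
```

```bash
python3 - <<'E'
from h import *
step([458.7,-193.2,113],np.radians(-17.6))
im,W=wcloud();cv2.imwrite("pics/w2.png",im)
i=im.astype(int)
red=(i[...,2]>110)&(i[...,1]<60)&(i[...,0]<60)&(np.hypot(W[...,0]-458,W[...,1]+193)<35)&(W[...,2]>140)
p=W[red];print(len(p),cv2.minAreaRect(p[:,:2].astype(np.float32)))
E
```

```text
pos [ 459.7 -193.4  161.9] toolx yaw 162.4 tilt 0.03 q [-0.42  0.33  1.95  0.    0.86 -1.69] F [-0.   0.2  0.7] Mz [ 0.04 -0.03 -0.02] w 87.9
world d [ -1.    0.2 -48.9] tool shift now [ 1.  -0.1 48.9] tool shift after turn [ 1.  -0.1 48.9] turn deg 0.0
1296 ((458.5731506347656, -193.1580810546875), (12.808287620544434, 40.50961685180664), 73.06725311279297)
```

Emit:
{"op": "jog_arm", "data": {
  "commands": [
    [1, [0.01, 0, 0.25], [0, 0, -0.008]],
    [1, [0, 0, 0.24], [0, 0, 0]],
    [1, [0, 0, 0], [0, 0, 0]],
    [-1, [0, 0, 0], [0, 0, 0]],
    [-1, [0, 0, 0], [0, 0, 0]],
    [-1, [0, 0, 0], [0, 0, 0]],
    [-1, [0, 0, 0], [0, 0, 0]],
    [-1, [0, 0, 0], [0, 0, 0]],
    [-1, [0, 0, 0], [0, 0, 0]]
  ]
}}

```text
t: 4.25
ee_pos: [458.6, -193.3, 112.9]
orientation: [0.471, 3.106, -0.0]
ft_force: [-0.4, -0.2, 0.3]
width: 43.0
grasp_force: 0.0
```

Emit:
{"op": "jog_arm", "data": {
  "commands": [
    [-1, [0, 0, 0], [0, 0, 0]],
    [-1, [0, 0, 0], [0, 0, 0]],
    [-1, [0, 0, 0], [0, 0, 0]],
    [-1, [0, 0, 0], [0, 0, 0]]
  ]
}}

```text
t: 4.65
ee_pos: [458.4, -193.6, 112.7]
orientation: [-0.471, -3.106, 0.001]
ft_force: [-1.4, -1.3, -0.2]
width: 13.6
grasp_force: 30.0
```

```bash
python3 - <<'E'
from h import *
step([458.7,-193.2,113],np.radians(-17))
E
```

```text
pos [ 458.4 -193.6  112.7] toolx yaw 162.8 tilt 0.04 q [-0.42  0.41  1.98 -0.    0.75 -1.69] F [-1.4 -1.3 -0.2] Mz [-0.22  0.19  0.01] w 13.6
world d [0.3 0.4 0.3] tool shift now [-0.2  0.4 -0.3] tool shift after turn [-0.2  0.4 -0.3] turn deg -0.2
```

Emit:
{"op": "jog_arm", "data": {
  "commands": [
    [-1, [0, 0, 0], [0, 0, 0.18]],
    [-1, [0, 0, -0.002], [0, 0, 0.18]],
    [-1, [0, 0, -0.002], [0, 0, 0.18]],
    [-1, [0, 0, -0.002], [0, 0, 0.18]]
  ]
}}

```text
t: 5.05
ee_pos: [458.0, -193.2, 112.8]
orientation: [-1.326, -2.847, 0.001]
ft_force: [0.1, -1.8, -4.7]
width: 13.7
grasp_force: 30.0
```

```bash
python3 - <<'E'
from h import *
step([458.7,-193.2,113],np.radians(-17))
E
```

```text
pos [ 458.  -193.2  112.8] toolx yaw 130.1 tilt 0.07 q [-0.42  0.41  1.98 -0.    0.75 -1.12] F [ 0.1 -1.8 -4.7] Mz [-0.3   0.02  0.17] w 13.7
world d [ 0.7 -0.   0.2] tool shift now [-0.5  0.5 -0.2] tool shift after turn [-0.7  0.2 -0.2] turn deg -32.9
```

Emit:
{"op": "jog_arm", "data": {
  "commands": [
    [-1, [0, 0, -0.002], [0, 0, -0.18]],
    [-1, [0, 0, -0.003], [0, 0, -0.18]],
    [-1, [0, 0, -0.003], [0, 0, -0.18]],
    [-1, [0, 0, -0.003], [0, 0, -0.18]],
    [-1, [0, 0, -0.003], [0, 0, -0.18]],
    [-1, [0, 0, -0.003], [0, 0, -0.18]],
    [-1, [0, 0, -0.003], [0, 0, -0.18]],
    [-1, [0, 0, -0.003], [0, 0, -0.18]]
  ]
}}

```text
t: 5.85
ee_pos: [458.2, -193.1, 114.7]
orientation: [0.422, -3.112, -0.001]
ft_force: [1.2, -2.1, -9.0]
width: 13.9
grasp_force: 30.0
```

Emit:
{"op": "jog_arm", "data": {
  "commands": [
    [-1, [0, 0, -0.002], [0, 0, 0.18]],
    [-1, [0, 0, -0.003], [0, 0, 0.18]],
    [-1, [0, 0, -0.003], [0, 0, 0.18]],
    [-1, [0, 0, -0.003], [0, 0, 0.18]]
  ]
}}

```text
t: 6.25
ee_pos: [457.5, -193.2, 115.7]
orientation: [-0.479, -3.103, 0.0]
ft_force: [0.3, -2.0, -6.9]
width: 13.8
grasp_force: 30.0
```

Emit:
{"op": "jog_arm", "data": {
  "commands": [
    [-1, [0, 0, -0.002], [0, 0, 0.18]],
    [-1, [0, 0, -0.003], [0, 0, 0.18]],
    [-1, [0, 0, -0.003], [0, 0, 0.18]],
    [-1, [0, 0, -0.003], [0, 0, 0.18]],
    [-1, [0, 0, -0.001], [0, 0, -0.18]],
    [-1, [0, 0, -0.003], [0, 0, -0.18]],
    [-1, [0, 0, -0.003], [0, 0, -0.18]],
    [-1, [0, 0, -0.003], [0, 0, -0.18]],
    [-1, [0, 0, -0.003], [0, 0, -0.18]],
    [-1, [0, 0, -0.003], [0, 0, -0.18]]
  ]
}}

```text
t: 7.25
ee_pos: [457.9, -192.8, 118.4]
orientation: [-0.021, -3.14, -0.002]
ft_force: [3.0, -0.9, -8.8]
width: 13.6
grasp_force: 30.0
```

Emit:
{"op": "jog_arm", "data": {
  "commands": [
    [-1, [0, 0, -0.003], [0, 0, -0.18]],
    [-1, [0, 0, -0.003], [0, 0, -0.18]],
    [-1, [0, 0, -0.001], [0, 0, 0.18]],
    [-1, [0, 0, -0.003], [0, 0, 0.18]],
    [-1, [0, 0, -0.003], [0, 0, 0.18]],
    [-1, [0, 0, -0.003], [0, 0, 0.18]],
    [-1, [0, 0, -0.003], [0, 0, 0.18]],
    [-1, [0, 0, -0.003], [0, 0, 0.18]],
    [-1, [0, 0, -0.003], [0, 0, 0.18]],
    [-1, [0, 0, -0.003], [0, 0, 0.18]]
  ]
}}

```text
t: 8.25
ee_pos: [457.6, -193.2, 121.2]
orientation: [-1.326, -2.846, 0.001]
ft_force: [1.0, -1.9, -9.5]
width: 13.6
grasp_force: 30.0
```

Emit:
{"op": "jog_arm", "data": {
  "commands": [
    [-1, [0, 0, -0.001], [0, 0, -0.18]],
    [-1, [0, 0, -0.003], [0, 0, -0.18]],
    [-1, [0, 0, -0.003], [0, 0, -0.18]],
    [-1, [0, 0, -0.003], [0, 0, -0.18]],
    [-1, [0, 0, -0.003], [0, 0, -0.18]],
    [-1, [0, 0, -0.003], [0, 0, -0.18]],
    [-1, [0, 0, -0.003], [0, 0, -0.18]],
    [-1, [0, 0, -0.003], [0, 0, -0.18]]
  ]
}}

```text
t: 9.05
ee_pos: [458.2, -193.1, 123.5]
orientation: [0.422, -3.113, -0.001]
ft_force: [1.8, -0.9, -10.2]
width: 13.7
grasp_force: 30.0
```

```bash
python3 - <<'E'
from h import *
o=get_obs();step([458.7,-193.2,113],np.radians(-17))
_,W=cloud("scene");W0=np.load("scene.npy")
c,s=np.cos(-.354),np.sin(-.354)
def f(W,lo,hi):
    x=W[...,0]-458;y=W[...,1]+193;a=c*x+s*y;b=-s*x+c*y
    m=(abs(a)<40)&(abs(b)<40)&(np.hypot(x,y)>25)&(W[...,2]>lo)&(W[...,2]<hi);return m.sum(),np.median(W[m][:,2])
print(f(W0,80,103),f(W,80,108))
cv2.imwrite("pics/s2.png",cv2.resize(get_image("scene")["image"][200:300,200:340],(700,500)))
E
```

```text
pos [ 458.2 -193.1  123.5] toolx yaw -164.6 tilt 0.04 q [-0.42  0.39  1.98  0.    0.78 -2.26] F [  1.8  -0.9 -10.2] Mz [-0.37 -0.49 -0.19] w 13.7
world d [  0.5  -0.1 -10.5] tool shift now [-0.4 -0.2 10.5] tool shift after turn [-0.5  0.1 10.5] turn deg 32.4
(np.int64(291), np.float64(91.86267637533945)) (np.int64(312), np.float64(92.18876238900225))
```

Block still seated (92 mm). Continuing the twist.

Emit:
{"op": "jog_arm", "data": {
  "commands": [
    [-1, [0, 0, -0.001], [0, 0, 0.18]],
    [-1, [0, 0, -0.003], [0, 0, 0.18]],
    [-1, [0, 0, -0.003], [0, 0, 0.18]],
    [-1, [0, 0, -0.003], [0, 0, 0.18]],
    [-1, [0, 0, -0.003], [0, 0, 0.18]],
    [-1, [0, 0, -0.003], [0, 0, 0.18]],
    [-1, [0, 0, -0.003], [0, 0, 0.18]],
    [-1, [0, 0, -0.003], [0, 0, 0.18]]
  ]
}}

```text
t: 9.95
ee_pos: [457.7, -193.2, 125.8]
orientation: [-1.332, -2.843, 0.001]
ft_force: [1.1, -2.4, -8.0]
width: 13.9
grasp_force: 30.0
```

Emit:
{"op": "jog_arm", "data": {
  "commands": [
    [-1, [0, 0, 0], [0, 0, -0.18]],
    [-1, [0, 0, -0.003], [0, 0, -0.18]],
    [-1, [0, 0, -0.003], [0, 0, -0.18]],
    [-1, [0, 0, -0.003], [0, 0, -0.18]],
    [-1, [0, 0, -0.003], [0, 0, -0.18]],
    [-1, [0, 0, -0.003], [0, 0, -0.18]],
    [-1, [0, 0, -0.003], [0, 0, -0.18]],
    [-1, [0, 0, -0.003], [0, 0, -0.18]]
  ]
}}

```text
t: 10.75
ee_pos: [458.4, -193.4, 128.3]
orientation: [0.416, -3.114, 0.0]
ft_force: [1.2, -2.1, -6.4]
width: 14.0
grasp_force: 30.0
```

Emit:
{"op": "jog_arm", "data": {
  "commands": [
    [-1, [0, 0, 0], [0, 0, 0.18]],
    [-1, [0, 0, -0.003], [0, 0, 0.18]],
    [-1, [0, 0, -0.003], [0, 0, 0.18]],
    [-1, [0, 0, -0.003], [0, 0, 0.18]],
    [-1, [0, 0, -0.003], [0, 0, 0.18]],
    [-1, [0, 0, -0.003], [0, 0, 0.18]],
    [-1, [0, 0, -0.003], [0, 0, 0.18]],
    [-1, [0, 0, -0.003], [0, 0, 0.18]]
  ]
}}

```text
t: 11.55
ee_pos: [458.6, -193.3, 130.9]
orientation: [1.334, 2.844, 0.0]
ft_force: [0.7, -0.0, -1.6]
width: 14.0
grasp_force: 30.0
```

Emit:
{"op": "jog_arm", "data": {
  "commands": [
    [-1, [0, 0, 0], [0, 0, -0.18]],
    [-1, [0, 0, -0.003], [0, 0, -0.18]],
    [-1, [0, 0, -0.003], [0, 0, -0.18]],
    [-1, [0, 0, -0.003], [0, 0, -0.18]],
    [-1, [0, 0, -0.003], [0, 0, -0.18]],
    [-1, [0, 0, -0.003], [0, 0, -0.18]],
    [-1, [0, 0, -0.003], [0, 0, -0.18]],
    [-1, [0, 0, -0.003], [0, 0, -0.18]]
  ]
}}

```text
t: 12.35
ee_pos: [458.2, -193.1, 132.8]
orientation: [0.416, -3.113, -0.001]
ft_force: [0.3, -0.3, -2.4]
width: 13.6
grasp_force: 30.0
```

Emit:
{"op": "jog_arm", "data": {
  "commands": [
    [-1, [0, 0, -0.003], [0, 0, 0.18]],
    [-1, [0, 0, -0.003], [0, 0, 0.18]],
    [-1, [0, 0, -0.005], [0, 0, 0.18]],
    [-1, [0, 0, -0.005], [0, 0, 0.18]],
    [-1, [0, 0, -0.005], [0, 0, 0]]
  ]
}}

```text
t: 12.85
ee_pos: [458.3, -193.1, 134.9]
orientation: [-0.479, -3.104, -0.0]
ft_force: [0.0, -0.1, -2.6]
width: 14.0
grasp_force: 30.0
```

Emit:
{"op": "jog_arm", "data": {
  "commands": [
    [-1, [0, 0, -0.02], [0, 0, 0]],
    [-1, [0, 0, -0.02], [0, 0, 0]],
    [-1, [0, 0, 0], [0, 0, 0]]
  ]
}}

```text
t: 13.15
ee_pos: [458.7, -193.4, 139.4]
orientation: [0.47, 3.106, -0.0]
ft_force: [1.2, 0.5, -3.1]
width: 13.6
grasp_force: 30.0
```

Emit:
{"op": "jog_arm", "data": {
  "commands": [
    [-1, [0, 0, -0.08], [0, 0, 0]],
    [-1, [0, 0, -0.12], [0, 0, 0]],
    [-1, [0, 0, -0.12], [0, 0, 0]],
    [-1, [0, 0, -0.12], [0, 0, 0]],
    [-1, [0, 0, -0.12], [0, 0, 0]],
    [-1, [0, 0, -0.12], [0, 0, 0]],
    [-1, [0, 0, -0.12], [0, 0, 0]],
    [-1, [0, 0, -0.1], [0, 0, 0]],
    [-1, [0, 0, -0.06], [0, 0, 0]],
    [-1, [0, 0, 0], [0, 0, 0]]
  ]
}}

```text
t: 14.15
ee_pos: [459.0, -193.5, 235.9]
orientation: [0.471, 3.105, -0.001]
ft_force: [0.2, 0.4, -3.0]
width: 13.6
grasp_force: 30.0
```

```bash
python3 - <<'E'
from h import *
step([443,146,235],np.radians(-17))
im=get_image("scene")["image"];im2=get_image("side")["image"]
cv2.imwrite("pics/lift.png",np.hstack([cv2.resize(im[180:300,200:320],(400,400)),cv2.resize(im2[100:220,230:350],(400,400))]))
E
```

```text
pos [ 459.  -193.5  235.9] toolx yaw 162.7 tilt 0.09 q [-0.42  0.22  1.89  0.    1.03 -1.69] F [ 0.2  0.4 -3. ] Mz [-0.04 -0.08 -0.01] w 13.6
world d [-16.  339.5  -0.9] tool shift now [116.  319.5   0.7] tool shift after turn [114.5 320.    0.9] turn deg -0.3
```

View pics/lift.png

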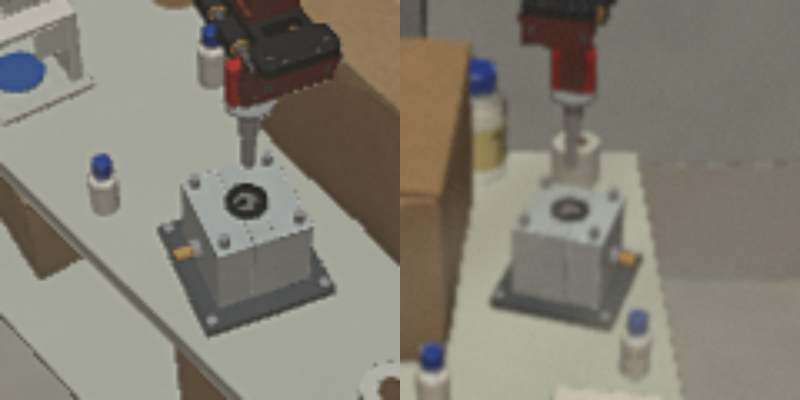

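The picture shows the probe drawn clear: its foot is at (248,165) in the left half, above the empty bore, it hangs upright, and the block sits on its dock. Next I carry it to the rack.

Emit:
{"op": "jog_arm", "data": {
  "commands": [
    [-1, [0.06, 0.16, 0], [0, 0, 0]],
    [-1, [0.125, 0.345, 0], [0, 0, 0]],
    [-1, [0.125, 0.345, 0], [0, 0, 0]],
    [-1, [0.125, 0.345, 0], [0, 0, 0]],
    [-1, [0.125, 0.345, 0], [0, 0, 0]],
    [-1, [0.125, 0.345, 0], [0, 0, 0]],
    [-1, [0.125, 0.345, 0], [0, 0, 0]],
    [-1, [0.125, 0.345, 0], [0, 0, 0]],
    [-1, [0.125, 0.345, 0], [0, 0, 0]],
    [-1, [0.1, 0.275, 0], [0, 0, 0]]
  ]
}}

```text
t: 15.25
ee_pos: [441.8, 148.0, 234.4]
orientation: [-0.47, -3.105, 0.0]
ft_force: [0.8, -0.2, -2.9]
width: 13.9
grasp_force: 30.0
```

Emit:
{"op": "jog_arm", "data": {
  "commands": [
    [-1, [0, 0, 0], [0, 0, 0]],
    [-1, [0, 0, 0], [0, 0, 0]]
  ]
}}

```text
t: 15.45
ee_pos: [442.0, 146.5, 234.3]
orientation: [-0.468, -3.105, 0.001]
ft_force: [-0.7, -1.6, -2.9]
width: 14.3
grasp_force: 30.0
```

```bash
python3 - <<'E'
from h import *
step([443,146,235],np.radians(-17))
im,W=wcloud();cv2.imwrite("pics/w3.png",im)
m=(abs(W[...,2]-110)<6)&(np.hypot(W[...,0]-450,W[...,1]-144)<75)
b=W[m];print(len(b),np.median(b[:,2]),cv2.minAreaRect(b[:,:2].astype(np.float32)))
g=-np.radians(10.4);q=(b[:,:2]-[443,146])@np.array([[np.cos(g),-np.sin(g)],[np.sin(g),np.cos(g)]])
s=q[(q[:,0]>-30)&(q[:,0]<20)]
print("slot edges y",s[s[:,1]<0,1].max(),s[s[:,1]>0,1].min(),"outer",q.min(0),q.max(0))
n=q[abs(q[:,1])<8];print("closed x",n[:,0].min() if len(n) else None)
E
```

```text
pos [442.  146.5 234.3] toolx yaw 162.9 tilt 0.09 q [ 0.29  0.17  1.96 -0.    1.01 -0.98] F [-0.7 -1.6 -2.9] Mz [ 0.02  0.   -0.01] w 14.3
world d [ 1.  -0.5  0.7] tool shift now [-1.1 -0.2 -0.7] tool shift after turn [-1.1 -0.2 -0.7] turn deg -0.1
3790 110.32412528777886 ((452.05322265625, 145.32403564453125), (89.91361236572266, 92.454833984375), 79.84097290039062)
slot edges y -13.479883256892917 14.506967663315296 outer [-37.36916098 -43.83093285] [55.1042043  46.07500228]
closed x None
```

View pics/w3.png

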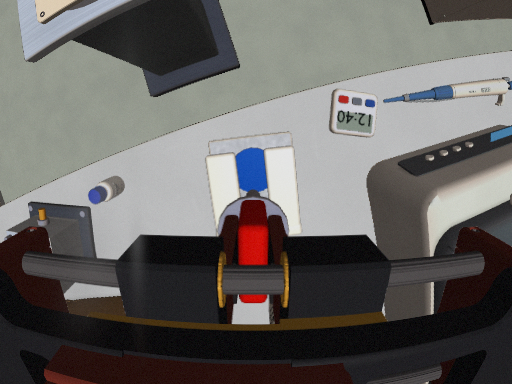

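The wrist view shows the flange at (252,220) between the prongs, centred on the slot, with the blue dish at (252,170) below. I'll lower it now.

Emit:
{"op": "jog_arm", "data": {
  "commands": [
    [-1, [-0.01, 0, 0.1], [0, 0, 0]],
    [-1, [0, 0, 0.15], [0, 0, 0]],
    [-1, [0, 0, 0.15], [0, 0, 0]],
    [-1, [0, 0, 0.15], [0, 0, 0]],
    [-1, [0, 0, 0.15], [0, 0, 0]],
    [-1, [0, 0, 0.15], [0, 0, 0]],
    [-1, [0, 0, 0.1], [0, 0, 0]],
    [-1, [0, 0, 0.08], [0, 0, 0]],
    [-1, [0, 0, 0.05], [0, 0, 0]],
    [-1, [0, 0, 0], [0, 0, 0]]
  ]
}}

```text
t: 16.5
ee_pos: [443.3, 145.7, 126.5]
orientation: [-0.472, -3.105, 0.001]
ft_force: [-0.4, 0.1, -2.9]
width: 14.0
grasp_force: 30.0
```

Emit:
{"op": "jog_arm", "data": {
  "commands": [
    [-1, [0, 0, 0.01], [0, 0, 0]],
    [-1, [0, 0, 0.01], [0, 0, 0]],
    [-1, [0, 0, 0.005], [0, 0, 0]]
  ]
}}

```text
t: 16.8
ee_pos: [443.7, 146.1, 124.8]
orientation: [0.471, 3.105, 0.001]
ft_force: [0.8, -0.4, -2.8]
width: 13.8
grasp_force: 30.0
```

Emit:
{"op": "jog_arm", "data": {
  "commands": [
    [-1, [0, 0, 0.01], [0, 0, 0]],
    [-1, [0, 0, 0.01], [0, 0, 0]],
    [-1, [0, 0, 0], [0, 0, 0]]
  ]
}}

```text
t: 17.1
ee_pos: [443.4, 146.0, 122.4]
orientation: [-0.471, -3.106, 0.0]
ft_force: [-0.0, -0.4, -2.0]
width: 14.3
grasp_force: 30.0
```

Emit:
{"op": "jog_arm", "data": {
  "commands": [
    [-1, [0, 0, 0.005], [0, 0, 0]],
    [-1, [0, 0, 0.005], [0, 0, 0]],
    [-1, [0, 0, 0], [0, 0, 0]]
  ]
}}

```text
t: 17.4
ee_pos: [443.4, 145.9, 121.4]
orientation: [-0.471, -3.106, 0.0]
ft_force: [0.4, -0.0, -2.9]
width: 13.9
grasp_force: 30.0
```

Emit:
{"op": "jog_arm", "data": {
  "commands": [
    [-1, [0, 0, 0.005], [0, 0, 0]],
    [-1, [0, 0, 0.005], [0, 0, 0]],
    [-1, [0, 0, 0], [0, 0, 0]]
  ]
}}

```text
t: 17.7
ee_pos: [443.5, 146.0, 120.7]
orientation: [0.471, 3.106, 0.0]
ft_force: [-1.1, -0.0, 2.1]
width: 13.7
grasp_force: 30.0
```

Emit:
{"op": "jog_arm", "data": {
  "commands": [
    [-1, [0, 0, 0.001], [0, 0, 0]],
    [-0.4, [0, 0, 0], [0, 0, 0]],
    [-0.4, [0, 0, 0], [0, 0, 0]],
    [-0.4, [0, 0, 0], [0, 0, 0]],
    [0.2, [0, 0, 0], [0, 0, 0]],
    [0.2, [0, 0, 0], [0, 0, 0]],
    [0.2, [0, 0, 0], [0, 0, 0]],
    [0.2, [0, 0, 0], [0, 0, 0]],
    [0.2, [0, 0, 0], [0, 0, 0]]
  ]
}}

```text
t: 18.6
ee_pos: [443.5, 146.0, 120.4]
orientation: [0.471, 3.106, 0.0]
ft_force: [0.7, -0.9, 0.4]
width: 52.7
grasp_force: 0.0
```

Emit:
{"op": "jog_arm", "data": {
  "commands": [
    [0.2, [0, 0, -0.05], [0, 0, 0]],
    [0.2, [0, 0, -0.1], [0, 0, 0]],
    [0.2, [0, 0, -0.2], [0, 0, 0]],
    [0.2, [0, 0, -0.3], [0, 0, 0]],
    [0.2, [0, 0, -0.3], [0, 0, 0]],
    [0.2, [0, 0, -0.3], [0, 0, 0]],
    [0.2, [0, 0, -0.1], [0, 0, 0]],
    [0.2, [0, 0, 0], [0, 0, 0]],
    [0.2, [0, 0, 0], [0, 0, 0]]
  ]
}}

```text
t: 19.5
ee_pos: [442.9, 145.8, 254.7]
orientation: [-0.471, -3.105, 0.001]
ft_force: [0.2, 0.2, 0.8]
width: 53.0
grasp_force: 0.0
```

```bash
python3 - <<'E'
from h import *
step([443,146,235],np.radians(-17))
im,W=wcloud();i=im.astype(int)
red=(i[...,2]>110)&(i[...,1]<60)&(i[...,0]<60)&(np.hypot(W[...,0]-443,W[...,1]-146)<40)&(W[...,2]>130)&(W[...,2]<190)
p=W[red];print(len(p),np.percentile(p[:,2],[5,50,95]),cv2.minAreaRect(p[:,:2].astype(np.float32)))
im=get_image("scene")["image"];im2=get_image("side")["image"]
cv2.imwrite("pics/end.png",np.hstack([cv2.resize(im[150:290,170:310],(400,400)),cv2.resize(im2[140:280,230:370],(400,400))]))
E
```

```text
pos [442.9 145.8 254.7] toolx yaw 162.7 tilt 0.05 q [ 0.29  0.15  1.94 -0.    1.06 -0.98] F [0.2 0.2 0.8] Mz [ 0.02 -0.01 -0.03] w 53.0
world d [  0.1   0.2 -19.7] tool shift now [-0.1  0.3 19.7] tool shift after turn [-0.1  0.3 19.7] turn deg -0.3
646 [160.96698165 162.24030834 163.43652144] ((443.7521667480469, 146.28749084472656), (12.664848327636719, 39.76637268066406), 72.7568359375)
```

View pics/end.png

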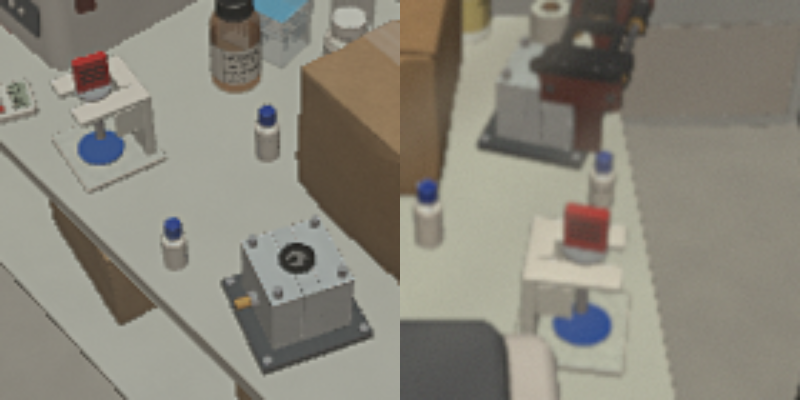

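The picture shows the probe hanging upright in the fork, wing at (92,72) left and (586,228) right. The block is seated at (298,280) and the bottles in view stand where they were. The wing top at 162 mm matches a flange resting on the prongs.

```bash
python3 -c "from h import *;print(close_job())"
```

```text
the job is handed in; nothing more can be done
None
```

I twisted the probe free with the block still seated, hung it upright in the rack's fork, let go and handed the job in at about 20 s; the hand-in gave no verdict back.

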